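# Carry a free-running cart on its track tray to the sensor tripod

## Task

A small dynamics cart stands off-centre on the track of the handled tray and runs off at the slightest tilt or jerk. Take the tray by its upright handle without touching the cart, carry it over the empty tripod, steer the cart to the middle by tilting the tray, and hold the tray clear above the tripod with the cart staying between the two engraved lines for 4 seconds. Then set the tray down gently and centred on that tripod and let go, with the cart at rest between the lines; never let the cart bang into an end buffer, and leave the glassware, bottle and rack where they stand.

Things in the scene. Friction and masses are not known exactly. Their poses are not given: they have to be found in the camera images.
- tray: Loose aluminium tray, about 0.28 kg: plate 120 (x) by 280 (y) by 4 mm, its 3 mm thick rim standing 6 mm above the plate. Origin: centre of the underside, z up. From its -x side (towards the robot at the start, within 0.35 rad) a strap 30 mm wide, 4 mm thick runs to x = -130 mm with the upright black handle: 44 (x) by 12 mm (y), top 56 mm above the underside, centred at x = -108 mm.
- tray_mid (a point): Centre of the plate's upper face (4 mm above the tray's origin), axes as the tray. Two lines are engraved across the plate at y = +65 and -65 mm; the 90 mm long cart is between them while its centre is within 20 mm of this point along y.
- tray_grip (a point): Point to grip on the tray's handle: 108 mm from the plate's centre along the tray's -x, 36 mm above its underside; the fingers close along the tray's y on the 12 mm thickness. Tray and cart load the grip with about 0.5 N m about the tray's y: grip firmly (80 N or more); the tray may still sag by some hundredths of a radian. Axes as the tray.
- cart (a joint): Place of the cart along the track (m): 0 when its middle is over the tray's middle, + towards the tray's +y; rubber end buffers stop it at -0.085 and +0.085. At the start it stands at rest at +0.03 to +0.07. The track keeps it from leaving or turning; along the track it runs nearly without friction: it stays put below about 0.0015 rad of tilt and loses about 15 mm/s each second on the level.
- cart_mid (a point): Middle of the dynamics cart, 23 mm above the tray's underside: about 0.2 kg, wooden deck 90 mm long (y) by 36 mm (x), a steel weight on it, top 52 mm above the tray's underside, four black wheels. Axes as the tray. Along the tray's y it accelerates by g x (sine of that axis's slope) minus the tray's own acceleration along that axis: 9.8 m/s2 per rad, downhill.
- tripod_a_top (a point): Centre of the top of the fixed low tripod on which the tray stands at the start: a gauze square of 140 by 140 mm, its top 100 mm above the bench; axes parallel to the edges of the gauze, z up.
- tripod_b_top (a point): Centre of the top of the other, empty, fixed tripod: the same gauze square, its top 100 mm above the bench, with a sensor under its middle; axes parallel to the edges of the gauze, z up. The tray goes here, its centre over this point, handle still roughly towards the robot. Which tripod stands left and which right varies; they are 0.3 to 0.45 m apart.
- rack: Bystander: wooden test-tube rack, 55 by 240 mm, 82 mm high with glass tubes up to 120 mm, at the far side of the bench. Origin: centre of the underside.
- wash_bottle: Bystander: white plastic wash bottle, 64 mm across, 160 mm high, on the left. Origin: centre of the underside.
- beaker: Bystander: glass beaker, 68 mm across, 90 mm high, at the far side. Origin: centre of the underside.
- small_beaker: Bystander: small glass beaker, 48 mm across, 55 mm high, between the two tripods. Origin: centre of the underside.

How it is judged:
On the way:
1. the tray is held clear above the empty tripod with the cart staying between the lines for 4 s (horizontal distance between tray_mid and tripod_b_top below 0.06 m and z of tray in the frame of tripod_b_top above 0.02 m and value of joint cart between -0.02 and 0.02 m and contact force between tray and tripod_b below 0.1 N), for 4 s.
At the end, for the whole second after the job is handed in: The tray rests flat on the second tripod (centre within 25 mm of the tripod's centre, underside within 6 mm of the gauze, tilt under 0.06 rad), released and at rest, and the cart stands still on it (under 20 mm/s), its centre within 20 mm of the tray's centre along the track (horizontal distance between tray_mid and tripod_b_top below 0.025 m and z of tray in the frame of tripod_b_top between -0.004 and 0.006 m and angle between tray's own z axis and vertical below 0.06 rad and value of joint cart between -0.02 and 0.02 m and linear speed of tray below 0.02 m/s and velocity of joint cart between -0.02 and 0.02 m/s); the robot touches nothing.
It fails at once if the cart bangs into an end buffer (within 4 mm of it at over 80 mm/s) ((value of joint cart above 0.081 m and velocity of joint cart above 0.08 m/s) or (value of joint cart below -0.081 m and velocity of joint cart below -0.08 m/s)).
It fails at once if the robot touches the cart (contact force between any of the fingers, the arm and cart above 0.3 N).
It fails at once if the tray is tipped (more than 0.35 rad) (angle between tray's own z axis and vertical above 0.35 rad).
It fails at once if the tray is slammed onto the tripod (over 40 N) (contact force between tray and tripod_b above 40 N).
It fails at once if a bystander is pushed away (more than 30 mm) (distance of any of rack, wash_bottle, beaker, small_beaker from where it was at the start of the episode above 0.03 m).
It also fails if it takes over 64 s, if anything falls off the work surface, if the arm or the gripper's body presses on something with over 40 N, if the wrist force passes 120 N, or if a joint passes its speed limit or range.

## Robot

A 6-joint arm with a two-finger parallel gripper is mounted at the origin on the work surface. World frame = base frame: x ahead of the robot, y to its left, z up, the work surface at z = 0. Lengths are in m, angles in rad, forces in N, time in s.
With the tool pointing down it reaches from about 0.35 to 0.95 m from the base axis. Payload 17.4 kg.
Tool frame: the origin (TCP) lies on the centre line of the jaws, within the pads' length; the fingertips stand 17 mm ahead of it and the grasp point (between the pads) lies 2 mm behind it; z points along the fingers, y is the line along which they close (so a half turn about z gives the same grasp; the last joint's range is limited). The gripper opens to 93 mm and grips with 3 to 60 N. Pads are 15 mm wide; open, the fingers measure 128 mm over their backs; the gripper's body (75 mm by 188 mm) begins 65 mm behind the grasp point.
Start: joints at [1.265, 0.116, 1.442, -0, 1.584, -0.038], TCP at [0.179, 0.651, 0.236] pointing down, gripper open.
Joint ranges: [-2.83, 2.83], [-0.83, 2.19], [0.07, 2.5], [-1.14, 4.28], [0.01, 3], [-2.97, 2.97]. Speed limits (rad/s): [1.89, 1.89, 2.22, 3.14, 3.14, 3.14].

## Interface

Orientations are given as a unit quaternion [x, y, z, w].
In Python, from station import get_state, read_camera, workorder, silhouettes gives the robot as it stands. The module is installed in compiled form; this text tells all that it offers.
- The arm moves only by the shell command python3 -m creep 'ROWS' [OPENING] [FORCE]. ROWS is JSON, a list of rows, each an object of numbers: "dx", "dy", "dz": the shift along the tool's x, y, z as a fraction of full scale; "ax", "ay", "az": the turn, a rotation vector about the tool's x, y, z as a fraction of full scale. A call has 1 to 20 rows; each row shifts and turns the commanded pose from where the row before left it, along the tool's axes as they then stand; what a row does not reach is not made up. Full scale, the value 1, is 0.025 m for a shift and 0.15 rad for a turn. A row lasts 1/8 s, in which the tool goes at most 62.5 mm and 10.7 degrees, less where a joint would pass 70% of its speed; a pose out of reach is approached as far as the arm can. A call with a number of a shift or a turn outside -1 to 1 is refused whole. A call with a gripper value outside its range is refused whole. OPENING is the opening, from 0 (shut) to 1 (fully open), set as the call begins (- or left out, the last holds). The fingers move at their own pace and stop on an object; FORCE is the grip in N (left out, the last holds). Time passes only in rows, so rows that do not move let the fingers close. It gives the time, the measured TCP pose, the force, the opening and the grip force at its end, in the units of the state.
- get_state(): the state, without advancing time (a new reading comes with each control period).
- read_camera(name): name is "scene" or "side" or "wrist"; returns a dict with "color" (480x640x3 uint8, red, green, blue), "vfov" (degrees; the focal length in pixels is half the picture's height over the tangent of half this angle, whatever the lens; pixels are square), "cx", "cy" (the principal point, pixels), "origin" and "attitude" of the camera in the world. Camera axes: x right, y down, z forward; pixel columns grow to the right and rows downward; lengths in m; the calibration is good to about 2 mm. The wrist camera is an equidistant fisheye: a pixel r from the principal point sees the ray r / f radians off the axis. A picture is of the moment at which its call begins. There is no depth.
- workorder.hand_in(): hands the job in; it is judged then, once.
Trained networks look in a picture, given as the dict that the camera call returned (one of the last four; its "shot" number tells which), for a name from the list of things; names that differ only in an ending like _2 or _b are one class to them, and where a whole thing is asked for, a point or a joint stands for the part that bears it (a point fixed in the world has none). Each returns a list of dicts, best first, with "confidence" (0 to 1); they miss things now and then, are a little off and sometimes report something else, mostly with a low value. They report only what shows in the picture. A call takes as long as a camera call.
- silhouettes(picture, label): "pixels" (480x640 bool, what is visible of it) and "location" ([column, row] in pixels, amid what is visible of it).
The state is a dict: "t": time; "qpos": joint angles; "qvel": joint speeds; "tau": joint torques, N m; "position": TCP position; "ee_rot": TCP orientation; "ft_force": force on the tool from outside, world axes, zero at the start; "torque": the same for the moment, N m; "grip_width": finger opening in m; "grip_force": force on a finger pad.
Only numpy, scipy, OpenCV 4.12 (cv2) and the standard library are available. Lean on these libraries where they do the work, as an engineer would, in place of code of your own. Each camera call takes 0.05 s, during which the arm holds its last target. There are 200 camera calls.

## Working session

There is one attempt and no reset: what is moved stays moved. The work goes in short steps, Python scripts to look and compute and a shell command to move; the robot and the scene stay as the last step left them, time stands still between calls to the robot, and variables do not carry over. Pictures are saved under pics/ and viewed, at most 10 in all, crops included, and the job is handed in when it is done.

```bash
ls; mkdir -p pics; cat > h.py <<'E'
import numpy as np,cv2
from scipy.spatial.transform import Rotation as R
from station import get_state,read_camera,workorder,silhouettes
def rotm(a):
    a=np.array(a,float); return a if a.shape==(3,3) else R.from_quat(a).as_matrix()
def ray(c,u,v):
    f=240/np.tan(np.radians(c['vfov'])/2); x=(u-c['cx'])/f; y=(v-c['cy'])/f
    return rotm(c['attitude'])@np.array([x,y,1.])
def onz(c,u,v,z):
    d=ray(c,u,v); o=np.array(c['origin']); return o+d*(z-o[2])/d[2]
def proj(c,P):
    f=240/np.tan(np.radians(c['vfov'])/2); p=(np.atleast_2d(P)-np.array(c['origin']))@rotm(c['attitude'])
    return p[:,:2]/p[:,2:]*f+[c['cx'],c['cy']]
E
python3 - <<'E'
from h import *
s=get_state(); print(s)
ims=[]
for n in ['scene','side']:
    c=read_camera(n); print(n,c['vfov'],c['cx'],c['cy'],c['origin'],np.array(c['attitude']).round(4).tolist(),c['shot'])
    cv2.imwrite(f'pics/{n}0.png',c['color'][:,:,::-1])
    for l in ['tray','cart','tripod_b_top','small_beaker','wash_bottle','beaker','rack']:
        for d in silhouettes(c,l)[:2]:
            v,u=np.where(d['pixels']); print(l,d['confidence'],d['location'],u.min(),u.max(),v.min(),v.max(), onz(c,*d['location'],0.1).round(3))
E
```

```text
pics
{'t': 0.0, 'qpos': array([ 1.26519945e+00,  1.16526278e-01,  1.44226004e+00,  2.38062466e-07,
        1.58402111e+00, -3.78255021e-02]), 'qvel': array([-6.34590064e-04, -5.49635913e-04,  2.53274791e-03, -6.96781587e-04,
       -4.59294889e-04,  7.99715470e-05]), 'tau': array([-5.60548915e-05, -7.21276045e+01, -6.22616386e+01,  7.80268991e-02,
        2.35685584e-02, -9.89222553e-05]), 'position': array([0.17856265, 0.65076074, 0.23488125]), 'ee_rot': array([ 1.33486028e-01,  9.91050509e-01, -5.98435277e-04, -1.03900817e-04]), 'ft_force': array([ 0.22389932, -0.10048826,  0.40116071]), 'torque': array([ 0.01653996,  0.01856877, -0.02988153]), 'grip_force': 0.0, 'grip_width': 0.09305433362091556}
scene 56.07950544507476 326.638346415826 237.31059901079252 [1.17929294 0.83399733 0.70726049] [0.2806, 0.8333, -0.4521, -0.15] 1
tray 0.73 [371.3, 247.0] 304 425 210 286 [0.56  0.188 0.1  ]
cart 0.72 [381.8, 251.4] 360 404 238 268 [0.553 0.217 0.1  ]
tripod_b_top 0.67 [275.9, 200.6] 245 306 184 236 [ 0.619 -0.148  0.1  ]
tripod_b_top 0.56 [261.6, 282.0] 218 300 241 321 [0.836 0.145 0.1  
[... 365 characters left out ...]
282.3] 218 300 241 322 [0.836 0.146 0.1  ]
side 51.467544708611086 317.7438651268208 248.58291286344308 [ 0.33407234 -0.7122159   0.95193756] [0.904, -0.1704, 0.0699, -0.3857] 2
tray 0.92 [279.9, 240.0] 233 330 199 280 [0.574 0.18  0.1  ]
cart 0.63 [271.0, 220.0] 256 289 204 232 [0.576 0.263 0.1  ]
tripod_b_top 0.6 [345.2, 342.9] 309 391 309 386 [ 0.602 -0.166  0.1  ]
small_beaker 0.77 [277.5, 308.3] 268 287 295 322 [ 0.5   -0.028  0.1  ]
wash_bottle 0.67 [262.3, 185.2] 253 275 162 201 [0.599 0.417 0.1  ]
beaker 0.89 [414.1, 336.8] 399 431 315 360 [ 0.742 -0.205  0.1  ]
beaker 0.27 [262.4, 185.8] 252 276 162 201 [0.598 0.415 0.1  ]
rack 0.56 [382.1, 264.2] 347 419 221 308 [0.775 0.01  0.1  ]
```

```bash
python3 - <<'E'
import cv2
a=cv2.imread('pics/scene0.png')[170:370,200:470];b=cv2.imread('pics/side0.png')[150:400,210:450]
cv2.imwrite('pics/s1.png',cv2.resize(a,None,fx=2.96,fy=2.96,interpolation=2))
cv2.imwrite('pics/s2.png',cv2.resize(b,None,fx=2.4,fy=2.4,interpolation=2))
E
```

```text
(no output)
```

View pics/s1.png

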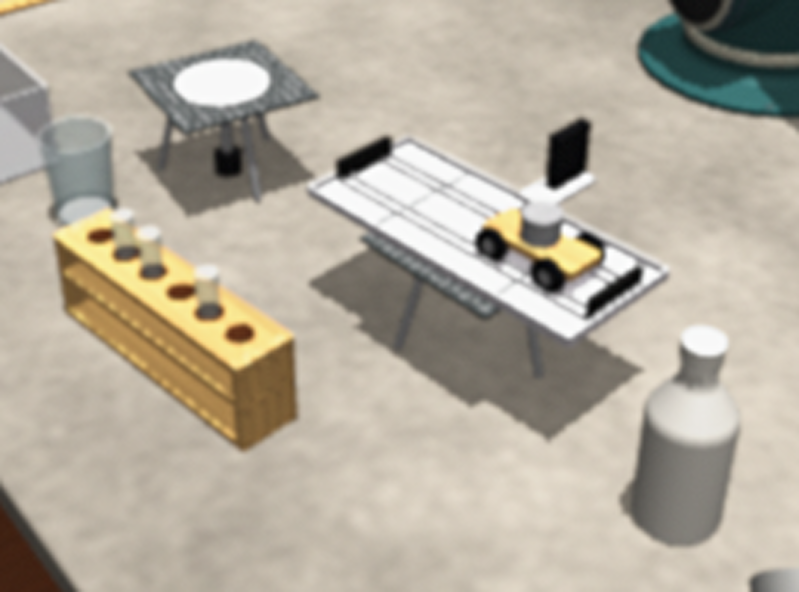

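View pics/s2.png

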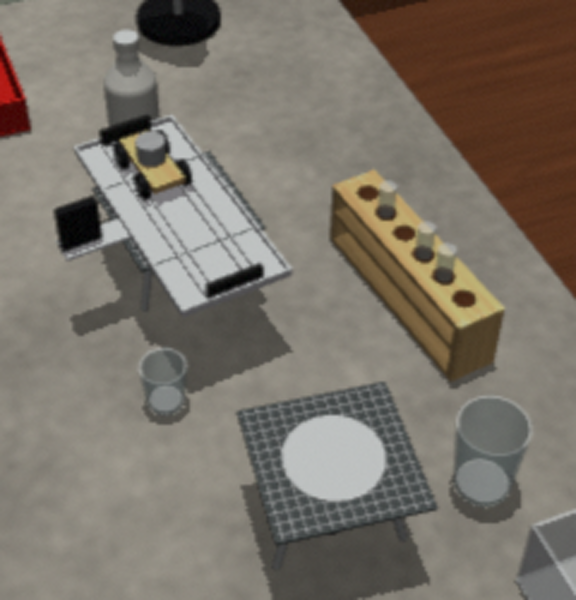

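The tray sits on the left (+y) tripod with its handle towards the robot. In the scene crop the tray corners are at (410,140), (310,187), (572,340) and (668,270). The empty tripod is on the right, with corners at (130,72), (257,40), (318,95) and (190,130). The cart is towards the wash bottle (+y), and the small beaker stands between the tripods on the robot side.

```bash
cat > fit.py <<'E'
from h import *
from scipy.optimize import least_squares
S=read_camera('scene');D=read_camera('side')
s=lambda a:np.array(a)/2.96+[200,170]
d=lambda a:np.array(a)/2.4+[210,150]
def solve(loc,pa,pb,z,x0):
    def P(p):
        c,q=np.cos(p[2]),np.sin(p[2]); l=np.array(loc,float)
        return np.c_[p[0]+c*l[:,0]-q*l[:,1],p[1]+q*l[:,0]+c*l[:,1],l[:,2]+z]
    f=lambda p:np.r_[(proj(S,P(p))-pa).ravel(),(proj(D,P(p))-pb).ravel()]
    r=least_squares(f,x0,loss='soft_l1'); print(r.x.round(4),f(r.x).round(1)); return r.x
# tray corners order: (-x,-y),(+x,-y),(+x,+y),(-x,+y)
t=solve([(-.06,-.14,.01),(.06,-.14,.01),(.06,.14,.01),(-.06,.14,.01)],
 s([(410,140),(310,187),(572,340),(668,270)]),d([(183,307),(290,268),(180,118),(75,150)]),.1,[.57,.2,0])
b=solve([(-.07,-.07,0),(.07,-.07,0),(.07,.07,0),(-.07,.07,0)],
 s([(257,40),(130,72),(190,130),(318,95)]),d([(278,543),(433,508),(386,384),(238,412)]),.1,[.6,-.16,0])
c,q=np.cos(t[2]),np.sin(t[2])
g=t[:2]+[-.108*c,-.108*q]; print('grip',g)
print('handle top proj',(proj(S,[[*g,.156]])-[200,170])*2.96,(proj(D,[[*g,.156]])-[210,150])*2.4)
for C,p in((S,s((543,210))),(D,d((150,141)))):
    w=onz(C,*p,.152)[:2]-t[:2]; print('cart local',c*w[0]+q*w[1],-q*w[0]+c*w[1])
for C,l in((D,'small_beaker'),(D,'wash_bottle'),(S,'wash_bottle')):
    x=silhouettes(C,l)[0]; print(l,onz(C,*x['location'],.03 if 'sm' in l else .07))
E
python3 fit.py
```

```text
[0.5862 0.185  0.1143] [-0.2 -1.4 -1.  -0.1 -0.9  0.2  0.9  0.3 -0.5  1.3  0.7  0.  -2.9 -1.8
 -0.3 -1.9]
[ 0.6115 -0.1642 -0.1288] [-0.1 -0.7 -0.9 -0.7 -2.3  0.8  0.8 -0.  -1.2  0.6  2.1  0.2 -0.3 -1.2
 -0.8 -0.5]
grip [0.47890779 0.17263648]
handle top proj [[571.53221758 129.13108408]] [[ 75.73201485 203.44589714]]
cart local -0.0038207211401704534 0.05815873958492551
cart local -0.0014718696632430757 0.059142756190259355
small_beaker [0.59048117 0.246786   0.03      ]
wash_bottle [0.61281075 0.46221295 0.07      ]
wash_bottle [0.60717838 0.43605549 0.07      ]
```

```bash
cat > tgt.py <<'E'
from h import *
# remaining move to a tray-grip pose in tool axes (full-scale units)
import sys
x,y,z,yaw=map(float,sys.argv[1:5])
s=get_state(); T=R.from_quat(s['ee_rot'])
G=R.from_matrix(np.array([[-np.cos(yaw),-np.sin(yaw),0],[-np.sin(yaw),np.cos(yaw),0],[0,0,-1]]))
print('t',s['t'],'pos',s['position'].round(4),'d(units)',(T.inv().apply(np.array([x,y,z])-s['position'])/.025).round(2),'rot(units)',((T.inv()*G).as_rotvec()/.15).round(3))
E
python3 -m creep '[{"az":-0.85},{"az":-0.85},{"az":-0.85},{"dy":-1,"dx":-0.6},{"dy":-1,"dx":-0.6},{"dy":-1,"dx":-0.6},{"dy":-1,"dx":-0.6},{"dy":-1,"dx":-0.6},{"dy":-1,"dx":-0.6},{"dy":-1,"dx":-0.6},{"dy":-1,"dx":-0.6},{"dy":-1,"dx":-0.6},{"dy":-1,"dx":-0.6},{"dy":-1,"dx":-0.6},{"dy":-1,"dx":-0.6},{"dy":-1,"dx":-0.6},{"dy":-1,"dx":-0.6},{"dy":-1,"dx":-0.6}]'
python3 tgt.py .4869 .1736 .134 .1143
```

```text
t 1.05 pos [0.1786 0.651  0.2357] d(units) [-16.94 -15.15   4.07] rot(units) [ 0.     0.    -2.547]invalid input at $[0]: expected keys dx, dy, dz, ax, ay, az
```

```bash
python3 -m creep '[{"dx":0,"dy":0,"dz":0,"ax":0,"ay":0,"az":-0.85},{"dx":0,"dy":0,"dz":0,"ax":0,"ay":0,"az":-0.85},{"dx":0,"dy":0,"dz":0,"ax":0,"ay":0,"az":-0.85},{"dx":-0.6,"dy":-1,"dz":0,"ax":0,"ay":0,"az":0},{"dx":-0.6,"dy":-1,"dz":0,"ax":0,"ay":0,"az":0},{"dx":-0.6,"dy":-1,"dz":0,"ax":0,"ay":0,"az":0},{"dx":-0.6,"dy":-1,"dz":0,"ax":0,"ay":0,"az":0},{"dx":-0.6,"dy":-1,"dz":0,"ax":0,"ay":0,"az":0},{"dx":-0.6,"dy":-1,"dz":0,"ax":0,"ay":0,"az":0},{"dx":-0.6,"dy":-1,"dz":0,"ax":0,"ay":0,"az":0},{"dx":-0.6,"dy":-1,"dz":0,"ax":0,"ay":0,"az":0},{"dx":-0.6,"dy":-1,"dz":0,"ax":0,"ay":0,"az":0},{"dx":-0.6,"dy":-1,"dz":0,"ax":0,"ay":0,"az":0},{"dx":-0.6,"dy":-1,"dz":0,"ax":0,"ay":0,"az":0},{"dx":-0.6,"dy":-1,"dz":0,"ax":0,"ay":0,"az":0},{"dx":-0.6,"dy":-1,"dz":0,"ax":0,"ay":0,"az":0},{"dx":-0.6,"dy":-1,"dz":0,"ax":0,"ay":0,"az":0},{"dx":-0.6,"dy":-1,"dz":0,"ax":0,"ay":0,"az":0}]'
python3 tgt.py .4869 .1736 .134 .1143
```

```text
t: 3.3
position: [0.4456, 0.3034, 0.2358]
ee_rot: [-0.057, 0.998, 0.0, 0.0]
ft_force: [-0.2, 1.1, 0.2]
grip_width: 0.0932
grip_force: 0.0
t 3.3 pos [0.4456 0.3034 0.2358] d(units) [-1.05 -5.35  4.07] rot(units) [0.001 0.002 0.003]
```

```bash
python3 -m creep '[{"dx":-0.2,"dy":-0.9,"dz":0,"ax":0,"ay":0,"az":0},{"dx":-0.2,"dy":-0.9,"dz":0,"ax":0,"ay":0,"az":0},{"dx":-0.2,"dy":-0.9,"dz":0.2,"ax":0,"ay":0,"az":0},{"dx":-0.2,"dy":-0.9,"dz":0.3,"ax":0,"ay":0,"az":0},{"dx":-0.15,"dy":-0.9,"dz":0.3,"ax":0,"ay":0,"az":0},{"dx":-0.1,"dy":-0.85,"dz":0.2,"ax":0,"ay":0,"az":0},{"dx":0,"dy":0,"dz":0,"ax":0,"ay":0,"az":0}]'
python3 tgt.py .4869 .1736 .134 .1143
python3 - <<'E'
from h import *
c=read_camera('wrist'); print(c['vfov'],c['cx'],c['cy'],c['origin'],rotm(c['attitude']).round(3).tolist())
im=c['color'][:,:,::-1]; cv2.imwrite('pics/w1.png',im); np.save('w1.npy',im)
import pickle; pickle.dump({k:c[k] for k in ('vfov','cx','cy','origin','attitude')},open('w1.pkl','wb'))
E
```

```text
t: 4.18
position: [0.4866, 0.1734, 0.2104]
ee_rot: [-0.057, 0.998, -0.0, -0.0]
ft_force: [-0.2, -0.1, 1.1]
grip_width: 0.0931
grip_force: 0.0
t 4.175 pos [0.4866 0.1734 0.2104] d(units) [-0.01  0.01  3.06] rot(units) [-0.001 -0.002 -0.008]
65.70646984690485 315.1202488111097 231.34867025512213 [0.40792878 0.16467553 0.35954742] [[-0.113, 0.952, 0.283], [0.994, 0.108, 0.032], [-0.0, 0.285, -0.959]]
```

View pics/w1.png

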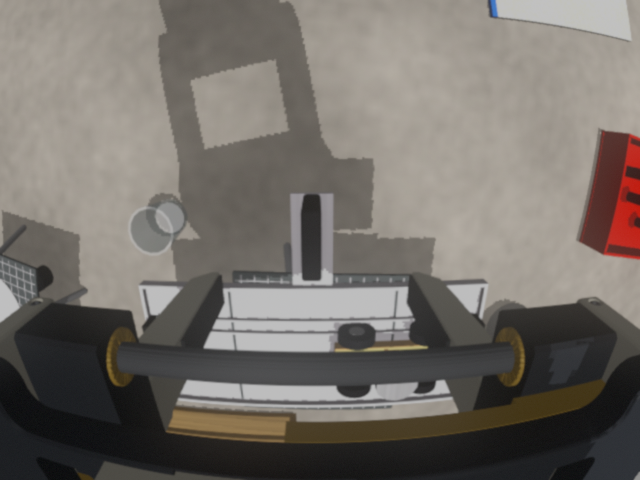

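The wrist view shows the handle at column ~311 (rows 195–280), almost midway between the fingers and aligned with them. The cart is to the right (+y). I'll quantify the lateral offset.

```bash
python3 - <<'E'
from h import *
import pickle; c=pickle.load(open('w1.pkl','rb')); im=cv2.cvtColor(np.load('w1.npy'),cv2.COLOR_BGR2GRAY).astype(int)
f=240/np.tan(np.radians(c['vfov'])/2); A=rotm(c['attitude']); o=np.array(c['origin']); s=get_state(); T=R.from_quat(s['ee_rot'])
def pt(u,v,z):
    d=np.array([u-c['cx'],v-c['cy']]); r=np.hypot(*d); th=r/f
    w=A@np.r_[d/r*np.sin(th),np.cos(th)]; return o+w*(z-o[2])/w[2]
for v in (200,215,230,245,260,272):
    row=im[v]; k=np.where(row[290:335]<40)[0]+290
    for z in (.156,):
        a,b=pt(k.min()-.5,v,z),pt(k.max()+.5,v,z); print(v,k.min(),k.max(),T.inv().apply((a+b)/2-s['position']).round(4),np.linalg.norm(a-b).round(4))
E
```

```text
200 305 309 [ 0.0369 -0.0051  0.0547] 0.0028Traceback (most recent call last):
  File "<stdin>", line 10, in <module>
    return umr_minimum(a, axis, None, out, keepdims, initial, where)
ValueError: zero-size array to reduction operation minimum which has no identity
```

```bash
python3 - <<'E'
from h import *
import pickle; c=pickle.load(open('w1.pkl','rb')); im=cv2.cvtColor(np.load('w1.npy'),cv2.COLOR_BGR2GRAY).astype(int)
f=240/np.tan(np.radians(c['vfov'])/2); A=rotm(c['attitude']); o=np.array(c['origin']); s=get_state(); T=R.from_quat(s['ee_rot'])
def pt(u,v,z):
    d=np.array([u-c['cx'],v-c['cy']]); r=np.hypot(*d); th=r/f
    w=A@np.r_[d/r*np.sin(th),np.cos(th)]; return o+w*(z-o[2])/w[2]
print(im[250,296:328]); print(im[185:290:3,311])
for v in (205,215,230,245,260,272):
    k=np.where(im[v,290:335]<75)[0]+290
    a,b=pt(k.min()-.5,v,.156),pt(k.max()+.5,v,.156); print(v,k.min(),k.max(),T.inv().apply((a+b)/2-s['position']).round(4),np.linalg.norm(a-b).round(4))
E
```

```text
[148 146 146 142 125  90  57  49  49  52  50  51  51  51  50  50  51  51
  51  51  51  51  49  51  66 104 131 142 144 144 146 146]
[100  99  98  65  41  40  41  40  39  43  47  46  46  47  47  47  48  48
  49  48  49  51  51  53  53  53  54  56  56  58  59  60 165 152 107]
205 303 319 [ 0.034  -0.0029  0.0547] 0.0095
215 301 320 [ 0.0282 -0.0032  0.0547] 0.0113
230 302 320 [ 0.0194 -0.0029  0.0547] 0.0108
245 302 320 [ 0.0104 -0.0029  0.0547] 0.011
260 302 320 [ 0.0011 -0.003   0.0547] 0.0111
272 290 319 [-0.0066 -0.0069  0.0547] 0.0178
```

```bash
cat > m.py <<'E'
from h import *
import sys
OFF=np.array([.1,0,-.034])
def tray():
    s=get_state(); T=R.from_quat(s['ee_rot']).as_matrix()@np.diag([-1,1,-1]); return s,T,s['position']+T@OFF
def yellow(c,T,p):
    poly=np.array([[x,y,z] for x in(-.055,.055) for y in(-.14,.14) for z in (.01,.04)])@T.T+p
    h=cv2.convexHull(proj(c,poly).astype(np.int32)); m=np.zeros((480,640),np.uint8); cv2.fillConvexPoly(m,h,1)
    rgb=c['color'].astype(float); y=((rgb[:,:,0]-rgb[:,:,2])>40)&(m>0)
    w=np.clip((rgb[:,:,0]-rgb[:,:,2])-30,0,90)*cv2.dilate(y.astype(np.uint8),np.ones((3,3)))
    v,u=np.indices(w.shape); return (u*w).sum()/w.sum(),(v*w).sum()/w.sum(),int(y.sum())
def cart(c,T,p):
    u,v,n=yellow(c,T,p); d=T.T@ray(c,u,v); o=T.T@(np.array(c['origin'])-p)
    q=o+d*(.03-o[2])/d[2]; return q[1],q[0],n
def run(k=3,cam='scene'):
    ts=[];ys=[]
    for _ in range(k):
        s,T,p=tray(); c=read_camera(cam); y,x,n=cart(c,T,p); ts.append(s['t']);ys.append(y)
    v=np.polyfit(np.array(ts)-ts[-1],ys,1) if k>1 else [0,y]
    s,T,p=tray()
    print('t %.2f y %s vel %.4f x %.4f n %d'%(s['t'],(np.array(ys)*1e3).round(1),v[0],x,n),'tilt_x %.4f tilt_y %.4f'%(T[2,1],-T[2,0]),'tray',p.round(4),'w',s['grip_width'].round(4),'F',round(float(s['grip_force']),1),'ft',np.round(s['ft_force'],1),np.round(s['torque'],2)); return c
if __name__=='__main__': run(*( [int(sys.argv[1])] if len(sys.argv)>1 else [] ))
E
python3 - <<'E'
from m import *
y=.1143;T=R.from_euler('z',y).as_matrix();p=np.array([.5862,.185,.1])+T@[0,-.0015,0]
for n in('scene','side'):
    c=read_camera(n); print(n,cart(c,T,p),yellow(c,T,p))
E
python3 -m creep '[{"dx":0,"dy":-0.05,"dz":0.8,"ax":0,"ay":0,"az":0},{"dx":0,"dy":-0.05,"dz":0.8,"ax":0,"ay":0,"az":0},{"dx":0,"dy":0,"dz":0.8,"ax":0,"ay":0,"az":0},{"dx":0,"dy":0,"dz":0.65,"ax":0,"ay":0,"az":0},{"dx":0,"dy":0,"dz":0,"ax":0,"ay":0,"az":0}]'
python3 m.py
```

```text
scene (np.float64(0.07015584090836291), np.float64(0.004072279239806131), 348) (np.float64(384.1268813014466), np.float64(252.41298524182943), 348)
side (np.float64(0.037039626618149746), np.float64(-0.0043254966507344506), 174) (np.float64(275.85768887756404), np.float64(221.05249076315454), 174)
t: 4.95
position: [0.4862, 0.1717, 0.1328]
ee_rot: [-0.057, 0.998, -0.0, -0.001]
ft_force: [-1.2, 0.2, 0.7]
grip_width: 0.0929
grip_force: 0.0Traceback (most recent call last):
  File "m.py", line 22, in <module>
    if __name__=='__main__': run(*( [int(sys.argv[1])] if len(sys.argv)>1 else [] ))
                             ~~~^^^^^^^^^^^^^^^^^^^^^^^^^^^^^^^^^^^^^^^^^^^^^^^^^^^^
  File "m.py", line 21, in run
    print('t %.2f y %s vel %.4f x %.4f n %d'%(s['t'],(np.array(ys)*1e3).round(1),v[0],x,n),'tilt_x %.4f tilt_y %.4f'%(T[2,1],-T[2,0]),'tray',p.round(4),'w',s['grip_width'].round(4),'F',round(float(s['grip_force']),1),'ft',np.round(s['ft_force'],1),np.round(s['torque'],2)); return c
                                                                                                                                                            ^^^^^^^^^^^^^^^^^^^^^
AttributeError: 'float' object has no attribute 'round'
```

```bash
python3 - <<'E'
s=open('m.py').read()
a=s.index('def cart'); b=s.index('def run')
s=s[:a]+'''def cart(c,T,p,zz=.03):
    poly=np.array([[x,y,z] for x in(-.055,.055) for y in(-.14,.14) for z in (.01,.04)])@T.T+p
    h=cv2.convexHull(proj(c,poly).astype(np.int32)); m=np.zeros((480,640),np.uint8); cv2.fillConvexPoly(m,h,1)
    rgb=c['color'].astype(float); w=np.clip((rgb[:,:,0]-rgb[:,:,2]-10)/70,0,1)*m
    k=(w>.4).astype(np.uint8); n,lab,st,_=cv2.connectedComponentsWithStats(k); j=1+st[1:,4].argmax()
    k=cv2.dilate((k>0).astype(np.uint8),np.ones((3,3)))
    V,U=np.where((k>0)&(w>.4)); f=240/np.tan(np.radians(c['vfov'])/2)
    D=np.c_[(U-c['cx'])/f,(V-c['cy'])/f,np.ones(len(U))]@rotm(c['attitude']).T@T; o=T.T@(np.array(c['origin'])-p)
    q=o+D*((zz-o[2])/D[:,2])[:,None]; lo,hi=[np.mean(np.sort(q[:,1])[s]) for s in(slice(0,8),slice(-8,None))]
    return (lo+hi)/2,np.median(q[:,0]),round((hi-lo)*1e3)
'''+s[b:].replace("s['grip_width'].round(4)","round(s['grip_width'],4)")
open('m.py','w').write(s)
E
python3 - <<'E'
from m import *
y=.1143;T=R.from_euler('z',y).as_matrix();p=np.array([.5862,.185,.1])+T@[0,-.0015,0]
for n in('scene','side'):
    c=read_camera(n); c['color']=cv2.imread(f'pics/{n}0.png')[:,:,::-1]; print(n,*[cart(c,T,p,z) for z in(.02,.025,.03)])
    cv2.imwrite(f'pics/{n}1.png',c['color'][:,:,::-1])
E
python3 m.py
```

```text
scene (np.float64(0.054930873178436646), np.float64(-0.0056024994528934835), 96) (np.float64(0.05938961560520139), np.float64(9.211492698735224e-05), 95) (np.float64(0.06384835803196615), np.float64(0.005786729306868077), 94)
side (np.float64(0.0696460922157428), np.float64(-0.004240583202249626), 92) (np.float64(0.06405221058130975), np.float64(-0.0063355152485204125), 92) (np.float64(0.058458328946876664), np.float64(-0.008430447294791116), 91)
t 5.35 y [65.3 65.4 65.1] vel -0.0020 x 0.0071 n 94 tilt_x 0.0001 tilt_y -0.0007 tray [0.5863 0.1833 0.101 ] w 0.0928 F 0.0 ft [1.2 0.  0.2] [ 0.03 -0.01  0.  ]
```

```bash
sed -i 's/zz=.03)/zz=.0265)/' m.py; python3 -m creep '[{"dx":0,"dy":0,"dz":0,"ax":0,"ay":0,"az":0},{"dx":0,"dy":0,"dz":0,"ax":0,"ay":0,"az":0},{"dx":0,"dy":0,"dz":0,"ax":0,"ay":0,"az":0},{"dx":0,"dy":0,"dz":0,"ax":0,"ay":0,"az":0}]' 0.05 60; python3 m.py 3
```

```text
t: 5.85
position: [0.4867, 0.1718, 0.1344]
ee_rot: [-0.057, 0.998, -0.0, 0.0]
ft_force: [0.3, -0.3, 0.2]
grip_width: 0.0573
grip_force: 0.0
t 6.00 y [61.6 61.4 61.4] vel -0.0015 x 0.0026 n 94 tilt_x 0.0000 tilt_y 0.0000 tray [0.5861 0.1832 0.1004] w 0.0455 F 0.0 ft [0.1 0.2 0.3] [ 0.02  0.04 -0.02]
```

```bash
python3 -m creep '[{"dx":0,"dy":0,"dz":0,"ax":0,"ay":0,"az":0},{"dx":0,"dy":0,"dz":0,"ax":0,"ay":0,"az":0},{"dx":0,"dy":0,"dz":0,"ax":0,"ay":0,"az":0},{"dx":0,"dy":0,"dz":0,"ax":0,"ay":0,"az":0},{"dx":0,"dy":0,"dz":0,"ax":0,"ay":0,"az":0}]' 0 60; python3 m.py 3
```

```text
t: 6.62
position: [0.4867, 0.1718, 0.1344]
ee_rot: [-0.057, 0.998, -0.0, -0.0]
ft_force: [-1.4, -0.9, 0.8]
grip_width: 0.0117
grip_force: 60.0
t 6.78 y [61.4 61.2 61.4] vel -0.0000 x 0.0031 n 95 tilt_x -0.0001 tilt_y 0.0001 tray [0.5861 0.1832 0.1004] w 0.0116 F 60.0 ft [-0.6 -1.  -0.4] [-0.16  0.12 -0.11]
```

```bash
python3 -m creep '[{"dx":0,"dy":0,"dz":-0.1,"ax":0,"ay":0,"az":0},{"dx":0,"dy":0,"dz":-0.2,"ax":0,"ay":0,"az":0},{"dx":0,"dy":0,"dz":-0.2,"ax":0,"ay":0,"az":0}]' 0 100 || echo REF; python3 m.py 3
```

```text
t: 7.15
position: [0.4866, 0.1718, 0.1471]
ee_rot: [-0.057, 0.998, -0.0, -0.0]
ft_force: [-0.2, -0.6, -5.4]
grip_width: 0.0118
grip_force: 60.0
t 7.30 y [62.  62.3 61.9] vel -0.0007 x 0.0034 n 95 tilt_x 0.0001 tilt_y -0.0005 tray [0.5862 0.1833 0.1133] w 0.0117 F 60.0 ft [-1.3 -0.5 -5.1] [-0.15  0.49  0.04]
```

```bash
python3 -m creep '[{"dx":0,"dy":0,"dz":-0.2,"ax":0,"ay":0,"az":0},{"dx":0,"dy":0,"dz":-0.4,"ax":0,"ay":0,"az":0},{"dx":0,"dy":0,"dz":-0.4,"ax":0,"ay":0,"az":0},{"dx":0,"dy":0,"dz":-0.4,"ax":0,"ay":0,"az":0},{"dx":0,"dy":0,"dz":-0.2,"ax":0,"ay":0,"az":0}]'; python3 - <<'E'
import m
c=m.run(3); import cv2
cv2.imwrite('pics/l1.png',cv2.resize(c['color'][150:350,270:470,::-1],None,fx=3,fy=3,interpolation=2))
s=m.run(1,'side')
E
```

```text
t: 7.92
position: [0.4869, 0.1719, 0.1879]
ee_rot: [-0.057, 0.998, 0.0, 0.0]
ft_force: [0.8, 0.0, -5.4]
grip_width: 0.0118
grip_force: 60.0
t 8.07 y [62.9 62.4 62.7] vel -0.0019 x 0.0038 n 95 tilt_x 0.0000 tilt_y -0.0003 tray [0.5861 0.1833 0.1531] w 0.0119 F 60.0 ft [-0.1  0.6 -6.3] [-0.21  0.45  0.03]
t 8.12 y [61.9] vel 0.0000 x -0.0050 n 94 tilt_x -0.0001 tilt_y 0.0003 tray [0.586  0.1832 0.1527] w 0.0116 F 60.0 ft [ 0.1  0.3 -5.6] [-0.16  0.41  0.02]
```

View pics/l1.png

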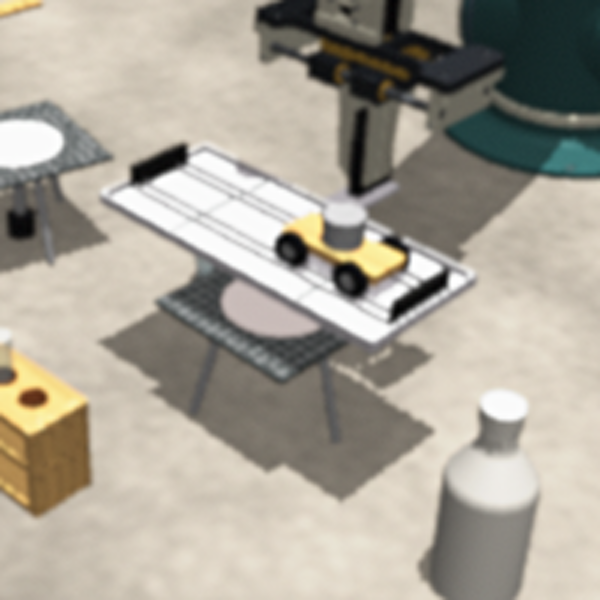

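The tray hangs level and clear of tripod A. The cart is unmoved, near the +y buffer (crop column 340, row 245). Now I'll try a gentle tilt.

```bash
python3 -m creep '[{"dx":0,"dy":0,"dz":0,"ax":-0.07,"ay":0,"az":0},{"dx":0,"dy":0,"dz":0,"ax":0,"ay":0,"az":0},{"dx":0,"dy":0,"dz":0,"ax":0,"ay":0,"az":0},{"dx":0,"dy":0,"dz":0,"ax":0,"ay":0,"az":0}]'; python3 m.py 3
```

```text
t: 8.62
position: [0.4867, 0.1718, 0.1869]
ee_rot: [-0.057, 0.998, 0.005, -0.0]
ft_force: [0.6, 0.1, -5.4]
grip_width: 0.0115
grip_force: 60.0
t 8.78 y [54.9 52.8 51. ] vel -0.0397 x 0.0034 n 95 tilt_x 0.0105 tilt_y -0.0000 tray [0.586  0.1836 0.1529] w 0.0118 F 60.0 ft [-1.2 -0.7 -5.9] [-0.13  0.46  0.05]
```

```bash
python3 -m creep '[{"dx":0,"dy":0,"dz":0,"ax":0.07,"ay":0,"az":0},{"dx":0,"dy":0,"dz":0,"ax":0,"ay":0,"az":0},{"dx":0,"dy":0,"dz":0,"ax":0,"ay":0,"az":0},{"dx":0,"dy":0,"dz":0,"ax":0,"ay":0,"az":0},{"dx":0,"dy":0,"dz":0,"ax":0,"ay":0,"az":0}]'; python3 m.py 3
```

```text
t: 9.4
position: [0.4867, 0.1718, 0.1869]
ee_rot: [-0.057, 0.998, 0.0, 0.0]
ft_force: [-0.4, 0.1, -5.1]
grip_width: 0.0122
grip_force: 60.0
t 9.55 y [17.9 15.5 13.4] vel -0.0445 x 0.0033 n 96 tilt_x 0.0001 tilt_y 0.0000 tray [0.5861 0.1833 0.1529] w 0.0119 F 60.0 ft [-0.5  0.3 -5.4] [-0.13  0.48  0.02]
```

```bash
python3 -m creep '[{"dx":0,"dy":0,"dz":0,"ax":0.07,"ay":0,"az":0},{"dx":0,"dy":0,"dz":0,"ax":0,"ay":0,"az":0},{"dx":0,"dy":0,"dz":0,"ax":0,"ay":0,"az":0},{"dx":0,"dy":0,"dz":0,"ax":-0.07,"ay":0,"az":0},{"dx":0,"dy":0,"dz":0,"ax":0,"ay":0,"az":0}]'; python3 m.py 3
```

```text
t: 10.18
position: [0.4868, 0.1717, 0.1869]
ee_rot: [-0.057, 0.998, 0.0, 0.0]
ft_force: [-0.5, 0.6, -5.5]
grip_width: 0.0117
grip_force: 60.0
t 10.32 y [2.5 2.5 2.5] vel -0.0001 x 0.0032 n 95 tilt_x -0.0000 tilt_y -0.0000 tray [0.5861 0.1832 0.1529] w 0.0118 F 60.0 ft [-0.6 -0.4 -4.9] [ 0.03  0.51 -0.  ]
```

```bash
python3 -m creep '[{"dx":0,"dy":0,"dz":0,"ax":-0.065,"ay":0,"az":0},{"dx":0,"dy":-0.06,"dz":0,"ax":0,"ay":0,"az":0},{"dx":0,"dy":-0.12,"dz":0,"ax":0,"ay":0,"az":0},{"dx":0,"dy":-0.18,"dz":0,"ax":0,"ay":0,"az":0},{"dx":0,"dy":-0.24,"dz":0,"ax":0,"ay":0,"az":0},{"dx":0,"dy":-0.3,"dz":0,"ax":0,"ay":0,"az":0},{"dx":0,"dy":-0.36,"dz":0,"ax":0,"ay":0,"az":0},{"dx":0,"dy":-0.42,"dz":0,"ax":0,"ay":0,"az":0},{"dx":0,"dy":-0.48,"dz":0,"ax":0,"ay":0,"az":0},{"dx":0,"dy":-0.54,"dz":0,"ax":0,"ay":0,"az":0},{"dx":0,"dy":-0.6,"dz":0,"ax":0.065,"ay":0,"az":0},{"dx":0.05,"dy":-0.6,"dz":0,"ax":0,"ay":0,"az":0},{"dx":0.05,"dy":-0.6,"dz":0,"ax":0,"ay":0,"az":0},{"dx":0.05,"dy":-0.6,"dz":0,"ax":0,"ay":0,"az":0},{"dx":0.05,"dy":-0.6,"dz":0,"ax":0,"ay":0,"az":0},{"dx":0.05,"dy":-0.6,"dz":0,"ax":0,"ay":0,"az":0},{"dx":0.05,"dy":-0.6,"dz":0,"ax":0,"ay":0,"az":0}]'
python3 -m creep '[{"dx":0.05,"dy":-0.6,"dz":0,"ax":0,"ay":0,"az":0},{"dx":0.05,"dy":-0.6,"dz":0,"ax":0,"ay":0,"az":0},{"dx":0.05,"dy":-0.6,"dz":0,"ax":0,"ay":0,"az":0},{"dx":0.05,"dy":-0.6,"dz":0,"ax":0,"ay":0,"az":0},{"dx":0.05,"dy":-0.6,"dz":0,"ax":0,"ay":0,"az":0},{"dx":0.05,"dy":-0.6,"dz":0,"ax":0,"ay":0,"az":0},{"dx":0,"dy":-0.6,"dz":0,"ax":0.065,"ay":0,"az":0},{"dx":0,"dy":-0.54,"dz":0,"ax":0,"ay":0,"az":0},{"dx":0,"dy":-0.48,"dz":0,"ax":0,"ay":0,"az":0},{"dx":0,"dy":-0.42,"dz":0,"ax":0,"ay":0,"az":0},{"dx":0,"dy":-0.36,"dz":0,"ax":0,"ay":0,"az":0},{"dx":0,"dy":-0.3,"dz":0,"ax":0,"ay":0,"az":0},{"dx":0,"dy":-0.24,"dz":0,"ax":0,"ay":0,"az":0},{"dx":0,"dy":-0.18,"dz":0,"ax":0,"ay":0,"az":0},{"dx":0,"dy":-0.12,"dz":0,"ax":0,"ay":0,"az":0},{"dx":0,"dy":-0.06,"dz":0,"ax":0,"ay":0,"az":0},{"dx":0,"dy":0,"dz":0,"ax":-0.065,"ay":0,"az":0}]'; python3 m.py 3
```

```text
t: 12.45
position: [0.499, -0.0014, 0.1861]
ee_rot: [-0.057, 0.998, -0.0, 0.0]
ft_force: [0.1, 0.3, -5.1]
grip_width: 0.0116
grip_force: 60.0
t: 14.58
position: [0.5113, -0.1725, 0.1868]
ee_rot: [-0.057, 0.998, 0.0, 0.0]
ft_force: [-1.3, -0.7, -5.2]
grip_width: 0.0114
grip_force: 60.0
t 14.72 y [-48.4 -48.4 -48.4] vel 0.0004 x -0.0004 n 206 tilt_x 0.0002 tilt_y -0.0001 tray [ 0.6107 -0.1612  0.1528] w 0.0115 F 60.0 ft [ 1.2  0.1 -5.3] [-0.05  0.51  0.01]
```

```bash
python3 - <<'E'
import m,cv2
c=m.read_camera('scene')
cv2.imwrite('pics/c1.png',cv2.resize(c['color'][120:300,180:380,::-1],None,fx=3,fy=3,interpolation=2)); cv2.imwrite('pics/c1f.png',c['color'][:,:,::-1])
m.run(2,'side'); c=m.read_camera('side'); cv2.imwrite('pics/c2f.png',c['color'][:,:,::-1])
E
```

```text
t 14.88 y [1.3 1.3] vel -0.0005 x -0.0038 n 92 tilt_x -0.0000 tilt_y -0.0000 tray [ 0.6107 -0.1611  0.1528] w 0.0116 F 60.0 ft [-0.4 -0.1 -5.7] [-0.07  0.41  0.06]
```

View pics/c1.png

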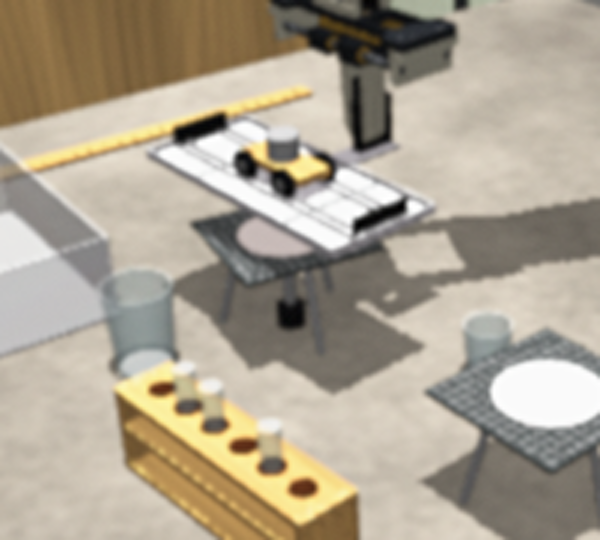

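The scene crop shows the cart in mid-tray (280,160), between the lines, with the tray over the empty tripod. The side camera reads +1.3 mm at rest; the -48 mm came from the yellow ruler. Now I'll hold for 4 s.

```bash
Z='{"dx":0,"dy":0,"dz":0,"ax":0,"ay":0,"az":0}'; python3 -m creep '[{"dx":0,"dy":0,"dz":0,"ax":0,"ay":0,"az":0},{"dx":0,"dy":0,"dz":0,"ax":0,"ay":0,"az":0},{"dx":0,"dy":0,"dz":0,"ax":0,"ay":0,"az":0},{"dx":0,"dy":0,"dz":0,"ax":0,"ay":0,"az":0},{"dx":0,"dy":0,"dz":0,"ax":0,"ay":0,"az":0},{"dx":0,"dy":0,"dz":0,"ax":0,"ay":0,"az":0},{"dx":0,"dy":0,"dz":0,"ax":0,"ay":0,"az":0},{"dx":0,"dy":0,"dz":0,"ax":0,"ay":0,"az":0},{"dx":0,"dy":0,"dz":0,"ax":0,"ay":0,"az":0},{"dx":0,"dy":0,"dz":0,"ax":0,"ay":0,"az":0},{"dx":0,"dy":0,"dz":0,"ax":0,"ay":0,"az":0},{"dx":0,"dy":0,"dz":0,"ax":0,"ay":0,"az":0},{"dx":0,"dy":0,"dz":0,"ax":0,"ay":0,"az":0},{"dx":0,"dy":0,"dz":0,"ax":0,"ay":0,"az":0},{"dx":0,"dy":0,"dz":0,"ax":0,"ay":0,"az":0},{"dx":0,"dy":0,"dz":0,"ax":0,"ay":0,"az":0},{"dx":0,"dy":0,"dz":0,"ax":0,"ay":0,"az":0},{"dx":0,"dy":0,"dz":0,"ax":0,"ay":0,"az":0}]'
python3 -m creep '[{"dx":0,"dy":0,"dz":0,"ax":0,"ay":0,"az":0},{"dx":0,"dy":0,"dz":0,"ax":0,"ay":0,"az":0},{"dx":0,"dy":0,"dz":0,"ax":0,"ay":0,"az":0},{"dx":0,"dy":0,"dz":0,"ax":0,"ay":0,"az":0},{"dx":0,"dy":0,"dz":0,"ax":0,"ay":0,"az":0},{"dx":0,"dy":0,"dz":0,"ax":0,"ay":0,"az":0},{"dx":0,"dy":0,"dz":0,"ax":0,"ay":0,"az":0},{"dx":0,"dy":0,"dz":0,"ax":0,"ay":0,"az":0},{"dx":0,"dy":0,"dz":0,"ax":0,"ay":0,"az":0},{"dx":0,"dy":0,"dz":0,"ax":0,"ay":0,"az":0},{"dx":0,"dy":0,"dz":0,"ax":0,"ay":0,"az":0},{"dx":0,"dy":0,"dz":0,"ax":0,"ay":0,"az":0},{"dx":0,"dy":0,"dz":0,"ax":0,"ay":0,"az":0},{"dx":0,"dy":0,"dz":0,"ax":0,"ay":0,"az":0},{"dx":0,"dy":0,"dz":0,"ax":0,"ay":0,"az":0},{"dx":0,"dy":0,"dz":0,"ax":0,"ay":0,"az":0}]' | head -1
python3 - <<'E'
import m; m.run(2,'side')
E
```

```text
t: 17.18
position: [0.5113, -0.1726, 0.1868]
ee_rot: [-0.057, 0.998, -0.0, -0.0]
ft_force: [1.2, -0.2, -4.9]
grip_width: 0.0118
grip_force: 60.0
t: 19.18
t 19.27 y [1.2 1.2] vel -0.0011 x -0.0039 n 92 tilt_x -0.0000 tilt_y -0.0000 tray [ 0.6107 -0.1612  0.1528] w 0.0121 F 60.0 ft [-0.2  0.3 -5.1] [-0.02  0.55  0.03]
```

```bash
python3 -m creep '[{"dx":0,"dy":0,"dz":0.1,"ax":0,"ay":0,"az":0},{"dx":0,"dy":-0.02,"dz":0.2,"ax":0,"ay":0,"az":0},{"dx":0,"dy":-0.02,"dz":0.3,"ax":0,"ay":0,"az":0},{"dx":0,"dy":-0.02,"dz":0.3,"ax":0,"ay":0,"az":0},{"dx":0,"dy":-0.02,"dz":0.3,"ax":0,"ay":0,"az":0},{"dx":0,"dy":-0.02,"dz":0.3,"ax":0,"ay":0,"az":0},{"dx":0,"dy":-0.02,"dz":0.15,"ax":0,"ay":0,"az":0},{"dx":0,"dy":0,"dz":0.08,"ax":0,"ay":0,"az":0},{"dx":0,"dy":0,"dz":0.04,"ax":0,"ay":0,"az":0},{"dx":0,"dy":0,"dz":0,"ax":0,"ay":0,"az":0}]'
python3 - <<'E'
import m; m.run(2,'side')
E
```

```text
t: 20.52
position: [0.5117, -0.1756, 0.1426]
ee_rot: [-0.057, 0.998, -0.0, 0.0]
ft_force: [0.1, -0.1, -5.5]
grip_width: 0.0116
grip_force: 60.0
t 20.62 y [1.1 1.1] vel -0.0002 x -0.0046 n 92 tilt_x -0.0001 tilt_y -0.0003 tray [ 0.6111 -0.1642  0.1087] w 0.0117 F 60.0 ft [-0.  -0.2 -5.3] [ 0.05  0.48 -0.03]
```

```bash
python3 -m creep '[{"dx":0,"dy":0,"dz":0.04,"ax":0,"ay":0,"az":0},{"dx":0,"dy":0,"dz":0.04,"ax":0,"ay":0,"az":0},{"dx":0,"dy":0,"dz":0.04,"ax":0,"ay":0,"az":0},{"dx":0,"dy":0,"dz":0.04,"ax":0,"ay":0,"az":0},{"dx":0,"dy":0,"dz":0.04,"ax":0,"ay":0,"az":0},{"dx":0,"dy":0,"dz":0.02,"ax":0,"ay":0,"az":0},{"dx":0,"dy":0,"dz":0,"ax":0,"ay":0,"az":0}]'
python3 - <<'E'
import m; m.run(2,'side')
E
```

```text
t: 21.5
position: [0.5117, -0.1756, 0.137]
ee_rot: [-0.057, 0.998, -0.0, -0.0]
ft_force: [-0.9, 0.6, -5.8]
grip_width: 0.0115
grip_force: 60.0
t 21.60 y [1.1 1. ] vel -0.0024 x -0.0048 n 92 tilt_x -0.0000 tilt_y -0.0000 tray [ 0.611  -0.1642  0.103 ] w 0.0117 F 60.0 ft [-0.1 -0.  -6.1] [-0.    0.45 -0.05]
```

```bash
for i in 1; do python3 -m creep '[{"dx":0,"dy":0,"dz":0.02,"ax":0,"ay":0,"az":0},{"dx":0,"dy":0,"dz":0.02,"ax":0,"ay":0,"az":0},{"dx":0,"dy":0,"dz":0.02,"ax":0,"ay":0,"az":0},{"dx":0,"dy":0,"dz":0.02,"ax":0,"ay":0,"az":0},{"dx":0,"dy":0,"dz":0,"ax":0,"ay":0,"az":0}]'; done
python3 - <<'E'
import m; m.run(2,'side')
E
```

```text
t: 22.22
position: [0.5117, -0.1756, 0.135]
ee_rot: [-0.057, 0.998, -0.0, -0.0]
ft_force: [-0.5, -0.4, -5.3]
grip_width: 0.0117
grip_force: 60.0
t 22.32 y [1.2 1.2] vel -0.0003 x -0.0046 n 91 tilt_x -0.0000 tilt_y 0.0000 tray [ 0.611  -0.1642  0.101 ] w 0.0118 F 60.0 ft [ 0.1  0.  -5.6] [-0.02  0.46  0.01]
```

```bash
python3 -m creep '[{"dx":0,"dy":0,"dz":0.015,"ax":0,"ay":0,"az":0},{"dx":0,"dy":0,"dz":0.015,"ax":0,"ay":0,"az":0},{"dx":0,"dy":0,"dz":0,"ax":0,"ay":0,"az":0}]'
python3 - <<'E'
import m; m.run(2,'side')
E
```

```text
t: 22.7
position: [0.5117, -0.1757, 0.1345]
ee_rot: [-0.057, 0.998, -0.0, 0.0]
ft_force: [-1.3, 0.2, -3.2]
grip_width: 0.0116
grip_force: 60.0
t 22.80 y [1.3 1.3] vel -0.0010 x -0.0046 n 92 tilt_x -0.0001 tilt_y -0.0002 tray [ 0.6111 -0.1642  0.1004] w 0.0115 F 60.0 ft [-1.6  0.3 -2. ] [-0.03  0.4   0.03]
```

Contact is starting. I'll lower slightly more, then see how the load transfers.

```bash
python3 -m creep '[{"dx":0,"dy":0,"dz":0.01,"ax":0,"ay":0,"az":0},{"dx":0,"dy":0,"dz":0.01,"ax":0,"ay":0,"az":0},{"dx":0,"dy":0,"dz":0,"ax":0,"ay":0,"az":0}]'
python3 - <<'E'
import m; m.run(2,'side')
E
```

```text
t: 23.18
position: [0.5117, -0.1757, 0.1344]
ee_rot: [-0.057, 0.998, -0.0, 0.0]
ft_force: [-5.2, 0.8, 5.2]
grip_width: 0.0117
grip_force: 60.0
t 23.27 y [1.3 1.2] vel -0.0009 x -0.0045 n 92 tilt_x -0.0003 tilt_y -0.0004 tray [ 0.6111 -0.1642  0.1004] w 0.0118 F 60.0 ft [-5.3  1.3  4.7] [0.2  0.93 0.08]
```

```bash
python3 -m creep '[{"dx":0,"dy":0,"dz":-0.008,"ax":0,"ay":0,"az":0},{"dx":0,"dy":0,"dz":0,"ax":0,"ay":0,"az":0}]'
python3 -m creep '[{"dx":0,"dy":0,"dz":0,"ax":0,"ay":0,"az":0},{"dx":0,"dy":0,"dz":0,"ax":0,"ay":0,"az":0},{"dx":0,"dy":0,"dz":0,"ax":0,"ay":0,"az":0}]' 0 10
python3 -m creep '[{"dx":0,"dy":0,"dz":0,"ax":0,"ay":0,"az":0},{"dx":0,"dy":0,"dz":0,"ax":0,"ay":0,"az":0},{"dx":0,"dy":0,"dz":0,"ax":0,"ay":0,"az":0},{"dx":0,"dy":0,"dz":0,"ax":0,"ay":0,"az":0},{"dx":0,"dy":0,"dz":0,"ax":0,"ay":0,"az":0}]' 0.6
python3 - <<'E'
import m; m.run(2,'side')
E
```

```text
t: 23.52
position: [0.5117, -0.1757, 0.1344]
ee_rot: [-0.057, 0.998, -0.0, 0.0]
ft_force: [-6.0, 0.1, 6.4]
grip_width: 0.0118
grip_force: 60.0
t: 23.9
position: [0.5118, -0.1757, 0.1344]
ee_rot: [-0.057, 0.998, -0.0, 0.0]
ft_force: [-5.3, 1.0, 5.5]
grip_width: 0.0118
grip_force: 10.0
t: 24.52
position: [0.5117, -0.1756, 0.1339]
ee_rot: [-0.057, 0.998, 0.0, 0.0]
ft_force: [-0.5, 0.7, 0.1]
grip_width: 0.0544
grip_force: 0.0
t 24.62 y [1.5 1.5] vel -0.0001 x -0.0042 n 92 tilt_x -0.0000 tilt_y -0.0001 tray [ 0.611  -0.1642  0.1   ] w 0.0555 F 0.0 ft [ 0.1 -0.3 -0. ] [ 0.05 -0.01  0.01]
```

Released, and the cart is still. I'll retreat straight up and verify.

```bash
python3 -m creep '[{"dx":0,"dy":0,"dz":-0.4,"ax":0,"ay":0,"az":0},{"dx":0,"dy":0,"dz":-0.8,"ax":0,"ay":0,"az":0},{"dx":0,"dy":0,"dz":-0.8,"ax":0,"ay":0,"az":0},{"dx":0,"dy":0,"dz":-0.8,"ax":0,"ay":0,"az":0},{"dx":0,"dy":0,"dz":-0.8,"ax":0,"ay":0,"az":0},{"dx":0,"dy":0,"dz":-0.8,"ax":0,"ay":0,"az":0},{"dx":0,"dy":0,"dz":0,"ax":0,"ay":0,"az":0},{"dx":0,"dy":0,"dz":0,"ax":0,"ay":0,"az":0}]'
python3 - <<'E'
import m,cv2
from h import *
T=R.from_euler('z',.1143).as_matrix();p=np.array([.611,-.1642,.1])
for i in range(2):
    c=read_camera('side'); print(m.cart(c,T,p))
cv2.imwrite('pics/f.png',cv2.resize(c['color'][230:430,240:460,::-1],None,fx=3,fy=3,interpolation=2))
E
```

```text
t: 25.62
position: [0.5115, -0.1756, 0.2433]
ee_rot: [-0.057, 0.998, 0.0, -0.0]
ft_force: [-0.1, -0.4, -0.5]
grip_width: 0.0554
grip_force: 0.0
(np.float64(-0.0018467598243545116), np.float64(-0.004890917689502311), 85)
(np.float64(-0.001908169769062558), np.float64(-0.004890917689502311), 85)
```

View pics/f.png

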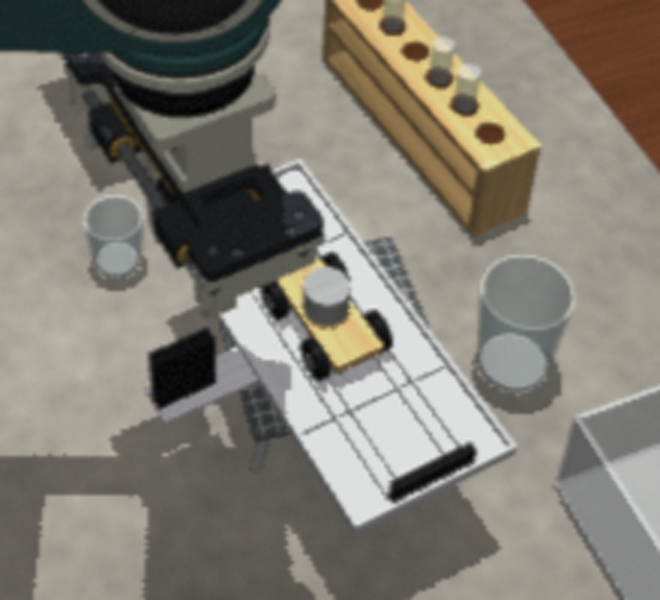

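The tray rests on the tripod with the cart (325,310) between the lines. The gripper is clear of the handle and the glassware and rack are in place. Half-occluded, the cart reads about 0 ± 2 mm and isn't moving.

```bash
python3 -c "
from station import workorder; print(workorder.hand_in())"
```

```text
the job is handed in; nothing more can be done
None
```

I set the tray down on the empty tripod, let go and handed the job in, with the cart at rest within about 2 mm of the tray's middle after more than 4 s held there above the tripod; hand-in returned no verdict.

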